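Set out the staining line beside the microscope

TASK

Stand the three stain jars in the three circles of the blue tray, each centred in its circle: the violet jar in the end circle nearer the steel rinse bowl, the red jar in the end circle farther from the bowl, and the amber jar between them. Lay the white slide box flat on the middle of the yellow mat, its long side along the mat's long side, and set the tally counter face up in the middle on top of the box. Let go of everything, never tip a stain jar over, and leave the green jar and the Petri dish where they are.

Things in the scene. Friction and masses are not known exactly. Their poses are not given: they have to be found in the camera images.
- violet_jar: closed cylindrical stain jar, violet screw lid and body with a white paper band, 46 mm diameter, 62 mm tall, same diameter all the way up, about 120 g, standing upright and loose on the bench. Origin: centre of its underside; z up along its axis.
- amber_jar: closed cylindrical stain jar, amber-orange screw lid and body with a white paper band, 46 mm diameter, 62 mm tall, same diameter all the way up, about 120 g, standing upright and loose on the bench. Origin: centre of its underside; z up along its axis.
- red_jar: closed cylindrical stain jar, red screw lid and body with a white paper band, 46 mm diameter, 62 mm tall, same diameter all the way up, about 120 g, standing upright and loose on the bench. Origin: centre of its underside; z up along its axis.
- slide_box: closed white microscope-slide box with a pale blue label on its lid, lying flat, loose: 54 mm along its x, 80 mm along its y (the long side), 32 mm tall, about 150 g. Origin: centre of its underside; z up.
- tally_counter: round hand tally counter lying on its back, loose: steel disc 42 mm diameter and 24 mm tall with a black face and, on the face, a small steel button 4 mm high near the edge, about 80 g. Origin: centre of its underside; z up.
- tray: fixed blue staining tray, 90 mm along its x, 260 mm along its y (long side, runs roughly across the bench in front of the robot), with a floor 4 mm thick and a rim 8 mm high and 4 mm thick. Three white circles, 62 mm across, are printed on its floor in a row along its y: centres at y = -85, 0 and +85 mm in the tray's frame, x = 0. Origin: centre of its underside; z up.
- rinse_bowl: fixed round steel rinse bowl, 110 mm across the rim, 40 mm tall, standing beyond one end of the tray or the other. Origin: centre of its underside.
- yellow_mat: fixed flat yellow mat, 80 mm along its x, 110 mm along its y (the long side), 3 mm thick, on the other side of the tray from the bowl. Origin: centre of its underside; z up.
- green_jar: closed cylindrical stain jar, green screw lid and body with a white paper band, 46 mm diameter, 62 mm tall, same diameter all the way up, about 120 g, standing upright and loose on the bench. Origin: centre of its underside; z up along its axis. Not part of the job.
- petri_dish: flat closed Petri dish, pale clear with a salmon-pink middle, 56 mm diameter, 15 mm tall, about 30 g, loose. Not part of the job. Origin: centre of its underside.

How it is judged:
By the outcome, as a careful person would: the job done as asked, in the order asked, and still so for the second after the job is handed in, with the robot touching nothing.
It also fails if it takes over 120 s, if anything falls off the work surface, if the arm or the gripper's body presses on something with over 40 N, if the wrist force passes 120 N, or if a joint passes its speed limit or range.

ROBOT

A 6-joint arm with a two-finger parallel gripper is mounted at the origin on the work surface. World frame = base frame: x ahead of the robot, y to its left, z up, the work surface at z = 0. Lengths are in m, angles in degrees, forces in N, time in s.
With the tool pointing down it reaches from about 0.25 to 0.725 m from the base axis. Payload 9.7 kg.
Tool frame: the origin (TCP) lies at the very end of the fingers, on their centre line; the grasp point (between the pads) lies 19 mm behind it; z points along the fingers, y is the line along which they close (so a half turn about z gives the same grasp; the last joint's range is limited). The gripper opens to 85 mm and grips with 20 to 120 N. Pads are 22 mm wide; open, the fingers measure 114 mm over their backs; the gripper's body (76 mm by 85 mm) begins 54 mm behind the grasp point. The pads swing forward as they close: fully open they stand 13 mm farther back than shut.
Start: joints at [64.458, 4.979, 10.078, 95.1, 0, 90], TCP at [0.237, 0.496, 0.231] pointing down, gripper open.
Joint ranges: [-179.16, 179.16], [-48.56, 103.87], [-65.8, 70.77], [-126.05, 130.52], [-82.76, 87.17], [-180, 180]. Speed limits (degrees/s): [127.2, 127.2, 147.25, 180, 180, 180].

INTERFACE

Orientations are given as [roll, pitch, yaw] about the fixed x, y, z axes, in that order (R = Rz(yaw) Ry(pitch) Rx(roll)).
In Python, from workcell import bot gives the robot as it stands.
- The arm moves only by the tool arm_command, never from a script. Its argument "series" is a list of rows, each a list of 4 numbers: the shift along the tool's x, y, z in m, then the turn about the tool's z in rad. A call has exactly 5 rows; each row is the pose to reach, as a shift and turn from the pose commanded when the call began, along the tool's axes at that moment; what a row does not reach only later rows make up. A row lasts 1/10 s, in which the tool goes at most 50 mm and 8.59 degrees, less where a joint would pass 70% of its speed; a pose out of reach is approached as far as the arm can. A call with a gripper value outside its range is refused whole. "hand" is the finger opening in m, from 0 to 0.0854, set as the call begins (left out, the last holds). The fingers move at their own pace and stop on an object; "grip_force" is the grip in N (left out, the last holds). Time passes only in rows, so rows that repeat a pose let the fingers close, or fill a call up. It gives the time, the measured TCP pose, the force, the opening and the grip force at its end, in the units of the state.
- bot.get_obs(): the state, without advancing time (a new reading comes with each control period).
- bot.camera(name): name is "scene" or "top" or "wrist"; returns a dict with "color" (480x640x3 uint8, blue, green, red), "camera_matrix" (3x3 intrinsics, pixels), "xyz" and "orientation" of the camera in the world; the wrist camera has in their place "T_tool_cam" (4x4, takes a point from camera to tool coordinates, whose origin is the TCP and whose axes are the flange's). Camera axes: x right, y up, looking along -z (the intrinsics and any distortion apply to the point x, -y, -z); pixel columns grow to the right and rows downward; lengths in m; the calibration is good to about 2 mm. A picture is of the moment at which its call begins: read the wrist's pose just before it. There is no depth.
- bot.job_done(): hands the job in; it is judged then, once.
Trained networks look in the newest picture that a camera, given by its name, has taken for a name from the list of things; names that differ only in an ending like _2 or _b are one class to them, and where a whole thing is asked for, a point or a joint stands for the part that bears it (a point fixed in the world has none). Each returns a list of dicts, best first, with "confidence" (0 to 1); they miss things now and then, are a little off and sometimes report something else, mostly with a low value. They report only what shows in the picture. A call takes as long as a camera call.
- bot.find_in(camera, target): "location" ([column, row] in pixels, amid what is visible of it).
- bot.mark_of(camera, target): "location" ([column, row] in pixels: a listed point, or the origin of a listed thing).
The state is a dict: "time": time; "q": joint angles; "qd": joint speeds; "joint_efforts": joint torques, N m; "ee_pos": TCP position; "tcp_rot": TCP orientation; "wrist_force": force on the tool from outside, world axes, zero at the start; "torque": the same for the moment, N m; "opening": finger opening in m; "grasp_force": force on a finger pad.
Only numpy, scipy, OpenCV 4.12 (cv2) and the standard library are available. Lean on these libraries where they do the work, as an engineer would, in place of code of your own. Each camera call takes 0.05 s, during which the arm holds its last target. There are 200 camera calls.

## Working session

There is one attempt and no reset: what is moved stays moved. The work goes in short steps, Python scripts to look and compute and a tool call to move; the robot and the scene stay as the last step left them, time stands still between calls to the robot, and variables do not carry over. Pictures are saved under pics/ and viewed, at most 14 in all, crops included, and the job is handed in when it is done.

Besides the shell and the picture viewer there is one more tool, called after ">>>" as a command line: name --pt "numbers of a row" for each row, then --argument value for the rest. arm_command: Moves the arm, as the interface text tells. Its arguments: {"type":"object","properties":{"series":{"type":"array"},"hand":{"type":"number"},"grip_force":{"type":"number"}},"required":["series"]}

```bash
mkdir -p pics; ls
cat > h.py <<'E'
import numpy as np,cv2
from scipy.spatial.transform import Rotation as R
from workcell import bot
def eul(a): return R.from_euler('xyz',a,degrees=True).as_matrix()
def cam(n):
    o=bot.get_obs(); c=bot.camera(n); K=np.array(c["camera_matrix"])
    if n=="wrist":
        T=np.array(c["T_tool_cam"]); Rt=eul(o["tcp_rot"])
        Rc=Rt@T[:3,:3]; p=np.array(o["ee_pos"])+Rt@T[:3,3]
    else:
        p=np.array(c["xyz"]); Rc=eul(c["orientation"])
    return dict(img=c["color"],K=K,p=p,R=Rc,d=c)
def ray(c,uv,z):
    K=c["K"];d=c["R"]@np.array([(uv[0]-K[0,2])/K[0,0],-(uv[1]-K[1,2])/K[1,1],-1])
    return c["p"]+d*(z-c["p"][2])/d[2]
def proj(c,P):
    v=c["R"].T@(np.array(P)-c["p"]); K=c["K"]
    return [K[0,0]*v[0]/-v[2]+K[0,2],K[1,1]*-v[1]/-v[2]+K[1,2]]
E
python3 - <<'E'
from h import *
o=bot.get_obs();print(o)
T=['violet_jar','amber_jar','red_jar','slide_box','tally_counter','tray','rinse_bowl','yellow_mat','green_jar','petri_dish']
for n in ["top","scene"]:
    c=cam(n);cv2.imwrite(f"pics/{n}0.png",c["img"]);print(n,c["p"],{k:v for k,v in c["d"].items() if k!="color"})
    for t in T:
        for f in (bot.mark_of,):
            print(t,[(np.round(r["location"],1),round(r["confidence"],2),np.round(ray(c,r["location"],0),3)) for r in f(n,t)[:2]])
E
```

```text
pics
{'time': 0.0, 'q': array([ 6.44566019e+01,  5.00819267e+00,  1.00340014e+01,  9.50975950e+01,
       -9.79200714e-04,  8.99992432e+01]), 'qd': array([-0.00443948,  0.04973985,  0.11000463,  0.02595827, -0.09369537,
       -0.10676887]), 'joint_efforts': array([-1.79231436e-03, -5.20399511e+01,  4.64798033e+01,  1.66562176e-02,
       -1.63733739e-04,  2.12645961e-05]), 'ee_pos': array([0.23706613, 0.49604088, 0.2306069 ]), 'tcp_rot': array([-1.79928214e+02,  9.78251697e-04,  1.54457360e+02]), 'wrist_force': array([ 0.44895937, -0.43432805,  0.1087134 ]), 'torque': array([-0.00334516,  0.01833465,  0.0137994 ]), 'grasp_force': 0.0, 'opening': 0.08586986568323585}
top [0.32094733 0.01076869 0.9126439 ] {'camera_matrix': array([[490.35400464,   0.        , 319.61859038],
       [  0.        , 490.35400464, 249.04901413],
       [  0.        ,   0.        ,   1.        ]]), 'xyz': array([0.32094733, 0.01076869, 0.9126439 ]), 'orientation': array([ 12.71798319,   0.17692162, -91.62088811])}
violet_jar [(array([268.2, 288.2]), 0.68, array([0.454, 0.106, 0.   ])), (array([169.4, 230.7]
[... 1458 characters left out ...]
x [(array([380.4, 199.2]), 0.98, array([0.412, 0.199, 0.   ])), (array([303.6, 228.7]), 0.38, array([ 0.459, -0.004,  0.   ]))]
tally_counter [(array([161.2, 215.7]), 0.83, array([ 0.339, -0.32 ,  0.   ])), (array([410.5, 172.3]), 0.68, array([0.339, 0.306, 0.   ]))]
tray [(array([318.4, 294.8]), 0.75, array([ 0.641, -0.016,  0.   ]))]
rinse_bowl [(array([442.9, 245.9]), 0.92, array([0.584, 0.287, 0.   ])), (array([319.3, 296.4]), 0.28, array([ 0.645, -0.015,  0.   ]))]
yellow_mat [(array([176.6, 308.9]), 0.68, array([ 0.604, -0.3  ,  0.   ])), (array([411.3, 173.7]), 0.39, array([0.345, 0.306, 0.   ]))]
green_jar []
petri_dish [(array([302.9, 226.9]), 0.91, array([ 0.453, -0.005,  0.   ]))]
```

View pics/top0.png

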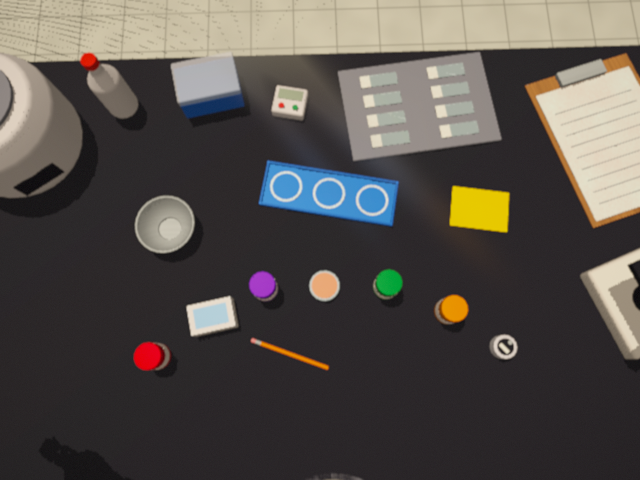

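View pics/scene0.png

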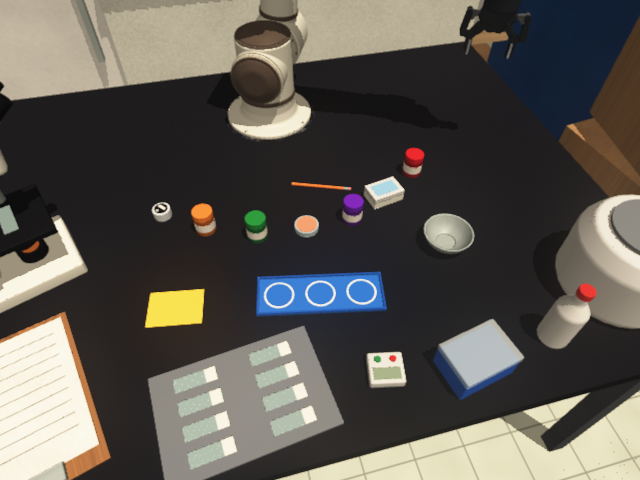

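The top view shows the violet, red and amber lids at about (262,285), (150,356) and (454,309). The box is at (211,316), the counter at (503,347), the tray circles at (286,186), (329,193) and (372,200), and the mat at (480,209). The bowl is on the left (+y), so violet goes in the left circle.

```bash
cat >> h.py <<'E'
def blobs(img,lo,hi,amin=150):
    hsv=cv2.cvtColor(img,cv2.COLOR_BGR2HSV); m=cv2.inRange(hsv,lo,hi)
    cs,_=cv2.findContours(m,cv2.RETR_EXTERNAL,cv2.CHAIN_APPROX_NONE)
    return sorted([k for k in cs if cv2.contourArea(k)>amin],key=cv2.contourArea)[::-1]
COL=dict(violet=((130,80,60),(160,255,255),.062),red=((0,220,150),(5,255,255),.062),amber=((12,200,170),(21,255,255),.062),mat=((24,150,120),(34,255,255),.003),tray=((100,120,80),(118,255,255),.008))
def rect(c,k,z):
    P=np.array([ray(c,q[0],z)[:2] for q in k])
    (x,y),s,a=cv2.minAreaRect((P*1000).astype(np.float32)); 
    return np.round([x,y,*s,a],1)
E
python3 - <<'E'
from h import *
for n in ["top","scene"]:
    c=cam(n)
    for k,(lo,hi,z) in COL.items():
        for b in blobs(c["img"],lo,hi)[:2]: print(n,k,rect(c,b,z), np.round(cv2.minEnclosingCircle(b)[0],0))
    # white things
    for b in blobs(c["img"],(0,0,150),(180,70,255),60):
        P=ray(c,cv2.minEnclosingCircle(b)[0],.004)
        if .25<P[0]<.7 and abs(P[1])<.4:
            print(n,"white",np.round(cv2.minEnclosingCircle(b)[0],0),"z4",rect(c,b,.004),"z24",rect(c,b,.024),"z32",rect(c,b,.032))
E
```

```text
top violet [453.5 110.9  48.4  48.4  62.9] [262. 284.]
top amber [ 401.8 -221.6   45.4   44.9   88.4] [454. 308.]
top amber [329.5  56.3 119.7   6.9  68.9] [294. 356.]
top mat [ 597.5 -303.1  112.1   82.7   81. ] [480. 209.]
top tray [637.4 -12.5 263.3  94.9  78.7] [328. 194.]
top tray [829.2 216.8  27.6 124.5  11.3] [212. 104.]
top white [164. 224.] z4 [585.4 305.2 112.3 111.2  44.9] z24 [579.6 298.7 109.9 108.7  44.9] z32 [577.3 296.1 108.9 107.8  44.9]
top white [210. 316.] z4 [406.4 212.2  57.2  83.9  11. ] z24 [404.5 207.7  55.9  82.1  11. ] z32 [403.8 206.   55.4  81.3  11. ]
top white [372. 200.] z4 [620.9 -96.7  62.4  61.1  88.3] z24 [614.3 -94.4  61.   59.8  88.3] z32 [611.7 -93.4  60.5  59.3  88.3]
top white [328. 193.] z4 [637.7 -12.7  60.6  61.6  88.3] z24 [630.8 -12.2  59.2  60.2  88.3] z32 [628.  -12.   58.7  59.7  88.3]
top white [286. 186.] z4 [654.6  71.   60.8  62.1  88.9] z24 [647.3  69.6  59.4  60.8  88.9] z32 [644.3  69.1  58.9  60.2  88.9]
top white [324. 285.] z4 [456.2   2.5  54.2  54.6  88.3] z24 [453.2   2.6  53.1  53.4  88.3] z32 [452.    2.7  52.6  52.9  8
[... 898 characters left out ...]

scene white [361. 292.] z4 [656.6  71.1  62.3  61.1  75.9] z24 [668.7  65.6  60.8  59.7  75.9] z32 [673.5  63.4  60.2  59.1  75.9]
scene white [161. 211.] z4 [ 327.9 -320.2   39.4   60.8   87.1] z24 [ 347.9 -316.1   38.5   59.3   87.1] z32 [ 356.  -314.5   38.1   58.7   87.1]
scene white [206. 225.] z4 [ 405.3 -219.4   24.4   40.7   14.4] z24 [ 423.5 -217.8   23.8   39.7   14.4] z32 [ 430.8 -217.2   23.6   39.3   14.4]
scene white [258. 234.] z4 [ 455.8 -107.9   21.3   40.2   10.4] z24 [ 472.7 -109.    20.8   39.2   10.4] z32 [ 479.5 -109.5   20.6   38.8   10.4]
scene white [354. 216.] z4 [458.6 118.6  20.2  39.1   3.1] z24 [475.5 112.   19.8  38.1   3.1] z32 [482.2 109.3  19.6  37.8   3.1]
```

```bash
cat >> h.py <<'E'
def move(a,b):
    "a,b = x,y,z(m),yaw deg -> tool shift, turn rad"
    y=np.radians(a[3]); d=np.array(b[:3])-a[:3]
    return np.round([d[0]*np.cos(y)+d[1]*np.sin(y), d[0]*np.sin(y)-d[1]*np.cos(y), -d[2], -np.radians(b[3]-a[3])],4)
def pose():
    o=bot.get_obs(); return np.array([*o["ee_pos"],o["tcp_rot"][2]])
E
python3 - <<'E'
from h import *
c=cam("top")
for b in blobs(c["img"],(0,150,120),(9,255,255),100)[:4]: print(rect(c,b,.062),cv2.minEnclosingCircle(b)[0])
for b in blobs(c["img"],(175,150,120),(180,255,255),100)[:4]: print('h',rect(c,b,.062),cv2.minEnclosingCircle(b)[0])
w=cam("wrist");print(w["d"]["T_tool_cam"],w["K"])
a=[.237,.496,.231,154.457]
m1=[.345,.303,.23,116.7]; m2=[.4535,.111,.2,79]
print(move(a,m1),move(m1,m2))
E
```

```text
[904.7 449.4  29.2  30.7  50.3] (88.0, 60.0)
h [335.9 306.2  46.9  46.8  28.6] (147.125, 355.8125)
[[-1.09450907e-04  9.53770067e-01  3.00537263e-01  7.55658607e-02]
 [ 9.99999921e-01  2.19003864e-04 -3.30835617e-04 -6.06913524e-04]
 [-3.81359931e-04  3.00537203e-01 -9.53770016e-01 -1.43171049e-01]
 [ 0.00000000e+00  0.00000000e+00  0.00000000e+00  1.00000000e+00]] [[350.12659149   0.         319.9229439 ]
 [  0.         350.12659149 243.5219318 ]
 [  0.           0.           1.        ]]
[-0.1807 -0.1276  0.001   0.659 ] [-0.2203  0.0107  0.03    0.658 ]
```

>>> arm_command --pt "-0.036 -0.0255 0 0.132" --pt "-0.072 -0.051 0 0.264" --pt "-0.108 -0.0765 0 0.395" --pt "-0.145 -0.102 0 0.527" --pt "-0.181 -0.128 0.001 0.659" --hand 0.085 --grip_force 30

```text
time: 1.8
ee_pos: [0.3458, 0.3012, 0.2305]
tcp_rot: [180.0, -0.0, 116.4]
wrist_force: [1.1, -0.2, 0.3]
opening: 0.0848
grasp_force: 0.0
```

>>> arm_command --pt "-0.044 0.002 0.006 0.132" --pt "-0.088 0.004 0.012 0.264" --pt "-0.132 0.006 0.018 0.395" --pt "-0.176 0.0085 0.024 0.527" --pt "-0.22 0.0105 0.03 0.658"

```text
time: 2.3
ee_pos: [0.4541, 0.1092, 0.2003]
tcp_rot: [180.0, -0.0, 78.7]
wrist_force: [-0.1, 0.7, 0.3]
opening: 0.085
grasp_force: 0.0
```

>>> arm_command --pt "0 0 0 0" --pt "0 0 0 0" --pt "0 0 0 0" --pt "0 0 0 0" --pt "0 0 0 0"

```text
time: 2.8
ee_pos: [0.4532, 0.1119, 0.2006]
tcp_rot: [180.0, -0.0, 79.1]
wrist_force: [-0.7, 1.0, -0.2]
opening: 0.0849
grasp_force: 0.0
```

Run:
```python
from h import *
print(pose())
c=cam("wrist");cv2.imwrite("pics/w1.png",c["img"])
for b in blobs(c["img"],*COL["violet"][:2])[:3]: print(rect(c,b,.062),cv2.boundingRect(b))
for f in (bot.mark_of,):
    for t,z in (("violet_jar",0),("petri_dish",0),("slide_box",0),("green_jar",0)): print(t,[(np.round(r["location"]),r["confidence"],np.round(ray(c,r["location"],z),4)) for r in f("wrist",t)[:2]])
print(proj(c,[.4535,.111,.062]))
```

```text
[ 0.45321577  0.11185859  0.20056223 79.12739859]
[454.4 111.4  47.4  47.5  34.1] (292, 199, 57, 58)
violet_jar [(array([323., 215.]), 0.83, array([0.4567, 0.1087, 0.    ]))]
petri_dish [(array([343., 311.]), 0.89, array([ 4.585e-01, -2.000e-04,  0.000e+00]))]
slide_box [(array([249., 128.]), 0.85, array([0.4051, 0.2038, 0.    ]))]
green_jar [(array([352., 394.]), 0.59, array([ 0.4504, -0.1119,  0.    ]))]
[np.float64(319.0318608701333), np.float64(229.93960543565322)]
```

View pics/w1.png

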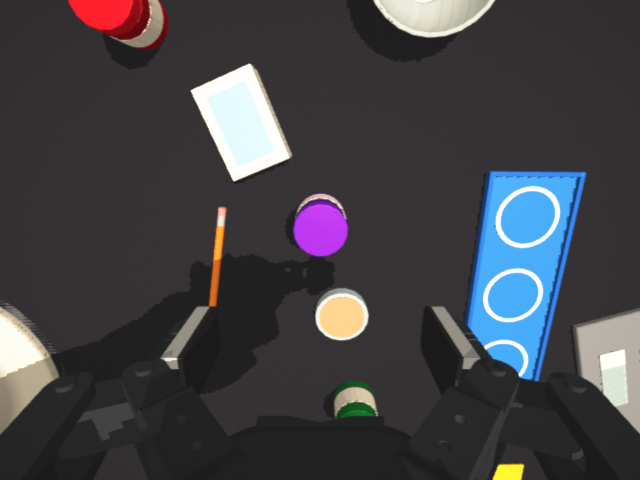

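The wrist picture shows the violet lid at (320,229), within 1 mm of the estimate, so I'll descend and grip.

>>> arm_command --pt "0 0 0.04 0" --pt "0 0 0.08 0" --pt "0 0 0.12 0" --pt "0 0 0.155 0" --pt "0 0 0.178 0"

```text
time: 3.55
ee_pos: [0.4522, 0.1106, 0.0196]
tcp_rot: [-179.9, 0.1, 79.0]
wrist_force: [-0.1, 0.3, 0.5]
opening: 0.0849
grasp_force: 0.0
```

>>> arm_command --pt "0 0 0 0" --pt "0 0 0 0" --pt "0 0 0 0" --pt "0 0 0 0" --pt "0 0 0 0" --hand 0.03 --grip_force 30

```text
time: 4.05
ee_pos: [0.4546, 0.1112, 0.0241]
tcp_rot: [179.8, -0.1, 79.0]
wrist_force: [-0.9, -0.2, 6.4]
opening: 0.0452
grasp_force: 31.5
```

>>> arm_command --pt "0 0 0 0" --pt "0 0 0 0" --pt "0 0 0 0" --pt "0 0 0 0" --pt "0 0 0 0"

```text
time: 4.55
ee_pos: [0.4547, 0.1112, 0.0242]
tcp_rot: [179.8, -0.1, 79.0]
wrist_force: [-0.8, -0.1, 7.2]
opening: 0.0455
grasp_force: 31.5
```

>>> arm_command --pt "0 0 -0.015 0" --pt "0 0 -0.035 0" --pt "0 0 -0.06 0" --pt "0 0.01 -0.08 0" --pt "0 0.03 -0.08 0"

```text
time: 5.05
ee_pos: [0.4843, 0.1056, 0.1063]
tcp_rot: [179.7, -0.1, 79.0]
wrist_force: [-0.1, -0.7, -1.8]
opening: 0.0456
grasp_force: 31.2
```

>>> arm_command --pt "0 0.04 0 0" --pt "0 0.08 0 0" --pt "0 0.12 0 0" --pt "0 0.155 0 0" --pt "-0.0005 0.176 0 0"

```text
time: 5.55
ee_pos: [0.6578, 0.0704, 0.102]
tcp_rot: [180.0, 0.0, 79.0]
wrist_force: [0.1, 1.4, -2.0]
opening: 0.0456
grasp_force: 31.5
```

>>> arm_command --pt "0 0 0 0" --pt "0 0 0 0" --pt "0 0 0 0" --pt "0 0 0 0" --pt "0 0 0 0"

```text
time: 6.05
ee_pos: [0.6552, 0.0714, 0.1029]
tcp_rot: [180.0, -0.0, 79.0]
wrist_force: [-0.0, 0.6, -1.5]
opening: 0.045
grasp_force: 31.6
```

```bash
cat >> h.py <<'E'
def see(n,f=None):
    c=cam(n)
    if f: cv2.imwrite(f,c["img"])
    for k,(lo,hi,z) in COL.items():
        for b in blobs(c["img"],lo,hi,400)[:1]: print(k,rect(c,b,z),cv2.boundingRect(b))
    for b in blobs(c["img"],(0,0,150),(180,70,255),300)[:6]:
        print("white",cv2.boundingRect(b),*["z%d %s"%(z,rect(c,b,z/1000)) for z in (4,24,32)])
    return c
E
python3 - <<'E'
from h import *
o=bot.get_obs();print(o["ee_pos"],o["tcp_rot"],o["opening"],o["wrist_force"])
see("wrist","pics/w2.png")
E
```

```text
[0.65517313 0.0713644  0.10286901] [ 1.79967540e+02 -1.15946093e-02  7.90224037e+01] 0.04504628825983805 [-0.01102357  0.57244393 -1.54091136]
violet [644.5  23.4  79.6  95.2   6.2] (256, 274, 129, 139)
tray [655.7  71.9  87.4  91.6  78.6] (252, 182, 135, 119)
white (508, 329, 132, 139) z4 [ 843.2 -123.1  102.8  148.     4.3] z24 [ 829.  -100.9   94.3  135.8    4.3] z32 [823.2 -92.1  90.9 130.9   4.3]
white (524, 168, 116, 98) z4 [838.8  54.3  70.4  73.3  79. ] z24 [824.9  61.9  64.6  67.2  79. ] z32 [819.4  64.9  62.3  64.8  79. ]
white (439, 418, 57, 62) z4 [ 739.1 -147.2   29.8   90.8   24.6] z24 [ 733.4 -123.    27.3   83.3   24.6] z32 [ 731.1 -113.3   26.3   80.3   24.6]
white (269, 254, 105, 57) z4 [653.4  41.6  42.1  80.   74. ] z24 [654.8  50.2  38.6  73.4  74. ] z32 [655.3  53.6  37.2  70.8  74. ]
white (52, 338, 78, 66) z4 [448.8   3.7  70.3  43.3  28.2] z24 [467.1  15.4  64.5  39.7  28.2] z32 [474.4  20.1  62.2  38.3  28.2]
white (276, 204, 87, 62) z4 [656.8  77.4  45.3  62.5  79.8] z24 [657.9  83.   41.6  57.3  79.8] z32 [658.3  85.3  40.1  55.2  79.8]
```

View pics/w2.png

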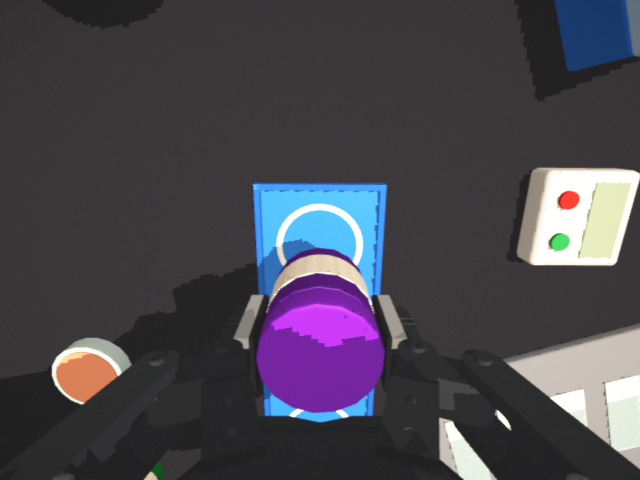

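The circle sits squarely behind the jar (columns 277–363, jar column 320), so I'll lower and release.

>>> arm_command --pt "0 0 0.025 0" --pt "0 0 0.045 0" --pt "0 0 0.06 0" --pt "0 0 0.07 0" --pt "-0.0005 0 0.075 0"

```text
time: 6.6
ee_pos: [0.655, 0.0709, 0.0281]
tcp_rot: [-180.0, -0.0, 79.0]
wrist_force: [-15.3, 2.3, 29.4]
opening: 0.0455
grasp_force: 34.4
```

>>> arm_command --pt "0 0 0 0" --pt "0 0 0 0" --pt "0 0 0 0" --pt "0 0 0 0" --pt "0 0 0 0"

```text
time: 7.1
ee_pos: [0.6559, 0.0707, 0.0282]
tcp_rot: [179.9, -0.0, 79.0]
wrist_force: [-1.6, 0.8, 5.2]
opening: 0.045
grasp_force: 32.2
```

>>> arm_command --pt "0 0 0 0" --pt "0 0 0 0" --pt "0 0 0 0" --pt "0 0 0 0" --pt "0 0 0 0" --hand 0.085

```text
time: 7.6
ee_pos: [0.6555, 0.0706, 0.0272]
tcp_rot: [-180.0, 0.0, 79.0]
wrist_force: [-0.4, -0.3, 0.4]
opening: 0.0851
grasp_force: 0.0
```

>>> arm_command --pt "0 0 -0.02 0" --pt "0 0 -0.05 0" --pt "0 0 -0.09 0" --pt "0 0 -0.13 0" --pt "0 0 -0.173 0"

```text
time: 8.1
ee_pos: [0.6551, 0.0706, 0.2015]
tcp_rot: [-180.0, 0.0, 79.0]
wrist_force: [0.6, -0.5, 0.8]
opening: 0.0849
grasp_force: 0.0
```

Run:
```python
from h import *
p=pose();print(p)
# commanded ~ (.655,.0705,.200,79); go to red (.336,.306)
a=[.655,.0705,.2,79];b=[.336,.306,.2,79]
print(move(a,b))
```

```text
[6.55111258e-01 7.05524355e-02 2.01502641e-01 7.89985218e+01]
[ 0.1703 -0.3581 -0.     -0.    ]
```

>>> arm_command --pt "0.01 -0.021 0 0" --pt "0.027 -0.057 0 0" --pt "0.046 -0.097 0 0" --pt "0.065 -0.137 0 0" --pt "0.084 -0.177 0 0"

```text
time: 8.6
ee_pos: [0.4963, 0.1875, 0.2003]
tcp_rot: [180.0, -0.0, 79.0]
wrist_force: [-0.1, 0.2, 0.4]
opening: 0.0852
grasp_force: 0.0
```

>>> arm_command --pt "0.019 -0.04 0 0" --pt "0.038 -0.08 0 0" --pt "0.057 -0.12 0 0" --pt "0.075 -0.158 0 0" --pt "0.0863 -0.1811 0 0"

```text
time: 9.1
ee_pos: [0.3344, 0.3072, 0.2006]
tcp_rot: [180.0, -0.0, 79.1]
wrist_force: [1.1, 0.7, -0.2]
opening: 0.0851
grasp_force: 0.0
```

>>> arm_command --pt "0 0 0 0" --pt "0 0 0 0" --pt "0 0 0 0" --pt "0 0 0 0" --pt "0 0 0 0"

```text
time: 9.6
ee_pos: [0.3371, 0.3056, 0.2002]
tcp_rot: [-180.0, 0.0, 78.9]
wrist_force: [0.3, 0.9, 0.8]
opening: 0.0854
grasp_force: 0.0
```

Run:
```python
from h import *
print(pose())
c=cam("wrist")
for b in blobs(c["img"],(175,150,100),(180,255,255),400)+blobs(c["img"],(0,150,100),(9,255,255),400): print(rect(c,b,.062),cv2.boundingRect(b))
print(proj(c,[.336,.306,.062]))
c=cam("top")
for b in blobs(c["img"],*COL["violet"][:2])[:1]: print(rect(c,b,.066),rect(c,b,.062))
```

```text
[ 0.3370695   0.30561795  0.20017428 78.92109456]
[337.  306.7  47.4  46.2  38.4] (290, 198, 57, 58)
[np.float64(317.23409930265075), np.float64(228.86981154788066)]
[653.2  70.3  42.3  54.6  89. ] [654.8  70.5  42.5  54.9  89. ]
```

>>> arm_command --pt "0.0005 0 0.04 0" --pt "0.0005 0 0.08 0" --pt "0.0005 0 0.12 0" --pt "0.0005 0 0.155 0" --pt "0.0005 0.0005 0.178 0"

```text
time: 10.2
ee_pos: [0.3363, 0.3054, 0.0196]
tcp_rot: [-179.9, 0.1, 79.0]
wrist_force: [-0.2, 0.4, 0.8]
opening: 0.0848
grasp_force: 0.0
```

>>> arm_command --pt "0 0 0 0" --pt "0 0 0 0" --pt "0 0 0 0" --pt "0 0 0 0" --pt "0 0 0 0" --hand 0.03

```text
time: 10.7
ee_pos: [0.338, 0.3073, 0.0241]
tcp_rot: [179.9, -0.1, 79.0]
wrist_force: [-1.2, -0.6, 7.2]
opening: 0.0454
grasp_force: 31.4
```

>>> arm_command --pt "0 0 0 0" --pt "0 0 0 0" --pt "0 0 0 0" --pt "0 0 0 0" --pt "0 0 0 0"

```text
time: 11.2
ee_pos: [0.338, 0.3073, 0.0241]
tcp_rot: [179.9, -0.1, 79.0]
wrist_force: [0.7, -1.5, 6.6]
opening: 0.0455
grasp_force: 31.4
```

>>> arm_command --pt "0 0 -0.015 0" --pt "0 0 -0.035 0" --pt "0 0 -0.055 0" --pt "0 0 -0.07 0" --pt "0 0 -0.08 0"

```text
time: 11.7
ee_pos: [0.3374, 0.3068, 0.1039]
tcp_rot: [179.9, -0.1, 79.0]
wrist_force: [0.5, 0.5, -1.2]
opening: 0.0454
grasp_force: 31.0
```

>>> arm_command --pt "-0.01 0.01 0 0" --pt "-0.03 0.032 0 0" --pt "-0.056 0.059 0 0" --pt "-0.083 0.087 0 0" --pt "-0.11 0.115 0 0"

```text
time: 12.2
ee_pos: [0.4295, 0.1753, 0.1023]
tcp_rot: [-180.0, 0.0, 79.0]
wrist_force: [-0.5, 0.9, -1.9]
opening: 0.0455
grasp_force: 31.1
```

>>> arm_command --pt "-0.028 0.029 0 0" --pt "-0.056 0.058 0 0" --pt "-0.084 0.087 0 0" --pt "-0.112 0.116 0 0" --pt "-0.14 0.145 0 0"

```text
time: 12.7
ee_pos: [0.5453, 0.0099, 0.1021]
tcp_rot: [-180.0, -0.0, 79.0]
wrist_force: [1.0, 0.4, -0.5]
opening: 0.0456
grasp_force: 31.1
```

>>> arm_command --pt "-0.028 0.03 0 0" --pt "-0.056 0.06 0 0" --pt "-0.078 0.084 0 0" --pt "-0.09 0.0965 0 0" --pt "-0.09 0.0965 0 0"

```text
time: 13.2
ee_pos: [0.6228, -0.0972, 0.1012]
tcp_rot: [-179.9, 0.0, 78.9]
wrist_force: [0.1, 0.6, -0.7]
opening: 0.0455
grasp_force: 31.2
```

>>> arm_command --pt "0 0 0 0" --pt "0 0 0 0" --pt "0 0 0 0" --pt "0 0 0 0" --pt "0 0 0 0"

```text
time: 13.7
ee_pos: [0.622, -0.0948, 0.1025]
tcp_rot: [180.0, -0.0, 79.0]
wrist_force: [-0.3, 0.4, -1.3]
opening: 0.0453
grasp_force: 31.2
```

Run:
```python
from h import *
p=pose();print(p,bot.get_obs()["opening"])
print(move(p,[.6215,-.0955,.103,79]))
c=see("wrist")
```

```text
[ 0.62204349 -0.09482944  0.10254161 79.03529938] 0.04534156439123031
[-0.0008 -0.0004 -0.0005  0.0006]
tray [632.8 -42.6 194.4  91.4  78.7] (243, 0, 156, 302)
white (431, 115, 209, 348) z4 [ 785.8 -205.5  138.2  304.1    4.3] z24 [ 773.5 -190.2  126.8  279.     4.3] z32 [ 768.5 -184.   122.2  268.9    4.3]
white (272, 70, 96, 102) z4 [638.6 -13.9  62.2  62.3  79. ] z24 [638.5 -14.4  57.1  57.1  79. ] z32 [638.5 -14.7  55.   55.1  79. ]
white (271, 256, 102, 53) z4 [ 620.6 -124.3   38.9   77.6   74. ] z24 [ 621.9 -115.7   35.7   71.2   74. ] z32 [ 622.5 -112.3   34.4   68.6   74. ]
white (58, 284, 70, 60) z4 [ 447.8 -113.2   37.6   51.    29.3] z24 [ 463.4 -105.5   34.5   46.8   29.3] z32 [ 469.7 -102.5   33.2   45.1   29.3]
white (0, 111, 87, 88) z4 [4.522e+02 3.000e-01 5.890e+01 5.490e+01 6.370e+01] z24 [467.5  -1.4  54.   50.4  63.7] z32 [473.6  -2.1  52.1  48.6  63.7]
white (276, 205, 87, 62) z4 [623.5 -89.7  45.6  62.5  79. ] z24 [624.7 -84.   41.9  57.3  79. ] z32 [625.1 -81.7  40.3  55.2  79. ]
```

>>> arm_command --pt "-0.001 0 0.025 0" --pt "-0.001 0 0.045 0" --pt "-0.001 0 0.06 0" --pt "-0.001 0 0.07 0" --pt "-0.001 0 0.0745 0"

```text
time: 14.25
ee_pos: [0.6215, -0.0962, 0.0281]
tcp_rot: [-180.0, 0.0, 79.0]
wrist_force: [-12.5, 1.9, 25.4]
opening: 0.0451
grasp_force: 33.6
```

>>> arm_command --pt "0 0 0 0" --pt "0 0 0 0" --pt "0 0 0 0" --pt "0 0 0 0" --pt "0 0 0 0"

```text
time: 14.75
ee_pos: [0.6223, -0.0963, 0.0282]
tcp_rot: [180.0, -0.0, 79.0]
wrist_force: [0.5, -1.2, 1.6]
opening: 0.0456
grasp_force: 31.3
```

>>> arm_command --pt "0 0 0 0" --pt "0 0 0 0" --pt "0 0 0 0" --pt "0 0 0 0" --pt "0 0 0 0" --hand 0.085

```text
time: 15.25
ee_pos: [0.6219, -0.0963, 0.0277]
tcp_rot: [-180.0, 0.0, 79.0]
wrist_force: [0.1, -0.4, 0.6]
opening: 0.0851
grasp_force: 0.0
```

>>> arm_command --pt "0 0 -0.02 0" --pt "0 0 -0.05 0" --pt "0 0 -0.09 0" --pt "0 0 -0.13 0" --pt "0 0 -0.173 0"

```text
time: 15.75
ee_pos: [0.6215, -0.0962, 0.202]
tcp_rot: [-180.0, 0.0, 79.0]
wrist_force: [0.7, 0.5, 0.5]
opening: 0.085
grasp_force: 0.0
```

>>> arm_command --pt "-0.02 -0.023 0 0" --pt "-0.045 -0.052 0 0" --pt "-0.075 -0.087 0 0" --pt "-0.105 -0.122 0 0" --pt "-0.13 -0.152 0 0"

```text
time: 16.25
ee_pos: [0.4461, -0.1955, 0.2009]
tcp_rot: [180.0, 0.0, 79.0]
wrist_force: [0.1, -1.2, 0.4]
opening: 0.0853
grasp_force: 0.0
```

>>> arm_command --pt "-0.025 -0.03 0 0" --pt "-0.035 -0.04 0 0" --pt "-0.035 -0.04 0 0" --pt "-0.035 -0.04 0 0" --pt "-0.035 -0.04 0 0"

```text
time: 16.75
ee_pos: [0.4029, -0.2212, 0.2006]
tcp_rot: [-180.0, -0.0, 79.0]
wrist_force: [-0.1, -0.2, -0.5]
opening: 0.0851
grasp_force: 0.0
```

Run:
```python
from h import *
p=pose();print(p)
c=cam("wrist")
for b in blobs(c["img"],*COL["amber"][:2])[:2]: P=rect(c,b,.062);print(P,cv2.boundingRect(b),move(p,[P[0]/1e3,P[1]/1e3,.2,79]))
c=cam("top")
for b in blobs(c["img"],(175,120,80),(180,255,255),100)+blobs(c["img"],*COL["violet"][:2])[:1]: print(rect(c,b,.066),cv2.boundingRect(b))
```

```text
[ 0.40291257 -0.22117213  0.20058334 79.04667038]
[ 403.  -222.6   46.7   45.7   34.1] (292, 201, 55, 57) [-0.0014  0.0004  0.0006  0.0008]
[619.8 -95.7  40.9  53.1  71.6] (363, 176, 24, 28)
[653.2  70.3  42.3  54.6  89. ] (272, 161, 24, 29)
```

>>> arm_command --pt "-0.001 0 0.04 0" --pt "-0.001 0 0.08 0" --pt "-0.001 0 0.12 0" --pt "-0.001 0 0.155 0" --pt "-0.001 0 0.1785 0"

```text
time: 17.35
ee_pos: [0.4012, -0.2215, 0.0194]
tcp_rot: [-179.8, -0.1, 79.1]
wrist_force: [-0.6, 0.2, -0.0]
opening: 0.0847
grasp_force: 0.0
```

>>> arm_command --pt "0 0 0 0" --pt "0 0 0 0" --pt "0 0 0 0" --pt "0 0 0 0" --pt "0 0 0 0" --hand 0.03

```text
time: 17.85
ee_pos: [0.4029, -0.2231, 0.024]
tcp_rot: [179.8, 0.0, 79.0]
wrist_force: [0.1, 1.3, 6.3]
opening: 0.0456
grasp_force: 31.4
```

>>> arm_command --pt "0 0 0 0" --pt "0 0 0 0" --pt "0 0 0 0" --pt "0 0 0 0" --pt "0 0 0 0"

```text
time: 18.35
ee_pos: [0.4029, -0.223, 0.024]
tcp_rot: [179.8, 0.0, 79.0]
wrist_force: [0.5, 1.5, 6.5]
opening: 0.0451
grasp_force: 31.4
```

>>> arm_command --pt "0 0 -0.015 0" --pt "0 0 -0.035 0" --pt "0 0 -0.06 0" --pt "0 0 -0.08 0" --pt "0 0 -0.09 0"

```text
time: 18.85
ee_pos: [0.4025, -0.223, 0.1146]
tcp_rot: [179.8, 0.1, 79.0]
wrist_force: [0.7, -0.8, -1.1]
opening: 0.0454
grasp_force: 31.1
```

>>> arm_command --pt "0.015 0.0115 0 0" --pt "0.04 0.031 0 0" --pt "0.07 0.054 0 0" --pt "0.1 0.077 0 0" --pt "0.13 0.1 0 0"

```text
time: 19.35
ee_pos: [0.5257, -0.113, 0.112]
tcp_rot: [-180.0, 0.0, 79.0]
wrist_force: [1.4, -0.7, -1.3]
opening: 0.0453
grasp_force: 31.1
```

>>> arm_command --pt "0.03 0.023 0 0" --pt "0.06 0.046 0 0" --pt "0.085 0.065 0 0" --pt "0.105 0.08 0 0" --pt "0.12 0.092 0 0"

```text
time: 19.85
ee_pos: [0.6388, -0.0125, 0.1114]
tcp_rot: [-179.9, 0.0, 79.1]
wrist_force: [0.7, -0.6, -1.0]
opening: 0.045
grasp_force: 31.1
```

>>> arm_command --pt "0 0 0 0" --pt "0 0 0 0" --pt "0 0 0 0" --pt "0 0 0 0" --pt "0 0 0 0"

```text
time: 20.35
ee_pos: [0.6377, -0.0143, 0.1126]
tcp_rot: [180.0, -0.0, 79.0]
wrist_force: [-0.1, 0.4, -1.5]
opening: 0.0452
grasp_force: 31.2
```

Run:
```python
from h import *
p=pose();print(p,bot.get_obs()["opening"])
print(move(p,[.639,-.013,.113,79]))
```

```text
[ 6.37669369e-01 -1.43472912e-02  1.12565191e-01  7.89576210e+01] 0.045182225106593074
[ 0.0016  0.001  -0.0004 -0.0007]
```

>>> arm_command --pt "0.0015 0.001 0.03 0" --pt "0.0015 0.001 0.055 0" --pt "0.0015 0.001 0.07 0" --pt "0.0015 0.001 0.08 0" --pt "0.0015 0.001 0.0845 0"

```text
time: 20.85
ee_pos: [0.6389, -0.0127, 0.028]
tcp_rot: [-180.0, 0.0, 79.0]
wrist_force: [-14.1, -0.2, 26.3]
opening: 0.0456
grasp_force: 33.7
```

>>> arm_command --pt "0 0 0 0" --pt "0 0 0 0" --pt "0 0 0 0" --pt "0 0 0 0" --pt "0 0 0 0"

```text
time: 21.35
ee_pos: [0.6395, -0.0125, 0.0281]
tcp_rot: [180.0, -0.0, 79.0]
wrist_force: [-0.7, -0.5, 0.6]
opening: 0.0453
grasp_force: 31.4
```

>>> arm_command --pt "0 0 0 0" --pt "0 0 0 0" --pt "0 0 0 0" --pt "0 0 0 0" --pt "0 0 0 0" --hand 0.085

```text
time: 21.85
ee_pos: [0.6393, -0.0125, 0.0278]
tcp_rot: [180.0, -0.0, 79.0]
wrist_force: [-0.3, 0.0, -0.7]
opening: 0.085
grasp_force: 0.0
```

>>> arm_command --pt "0 0 -0.02 0" --pt "0 0 -0.05 0" --pt "0 0 -0.09 0" --pt "0 0 -0.13 0" --pt "0 0 -0.173 0"

```text
time: 22.35
ee_pos: [0.6388, -0.0125, 0.2021]
tcp_rot: [-180.0, 0.0, 79.0]
wrist_force: [0.5, -0.5, 0.5]
opening: 0.0848
grasp_force: 0.0
```

>>> arm_command --pt "0.012 -0.019 0 -0.03" --pt "0.032 -0.051 0 -0.08" --pt "0.053 -0.085 0 -0.14" --pt "0.074 -0.119 0 -0.2" --pt "0.095 -0.152 0 -0.26"

```text
time: 22.85
ee_pos: [0.5069, 0.1105, 0.2008]
tcp_rot: [180.0, -0.0, 94.0]
wrist_force: [0.2, 2.1, 0.9]
opening: 0.0852
grasp_force: 0.0
```

Run:
```python
from h import *
b=[.404,.206,.2,101]; a=[.639,-.013,.2,79]
y=np.radians(79)
# commanded after last call
p=[a[0]+.095*np.cos(y)-.152*np.sin(y), a[1]+.095*np.sin(y)+.152*np.cos(y),.2,79+np.degrees(.26)]
print(pose(),p,move(p,b))
```

```text
[ 0.50686024  0.1105015   0.2008151  94.01786162] [np.float64(0.5079195226767269), np.float64(0.10925754972476291), 0.2, np.float64(93.8969026734014)] [ 0.1036 -0.0971 -0.     -0.124 ]
```

>>> arm_command --pt "0.029 -0.027 0 -0.04" --pt "0.058 -0.054 0 -0.08" --pt "0.082 -0.077 0 -0.11" --pt "0.1 -0.093 0 -0.124" --pt "0.1036 -0.0971 0 -0.124"

```text
time: 23.35
ee_pos: [0.4029, 0.2078, 0.2012]
tcp_rot: [180.0, -0.0, 101.2]
wrist_force: [0.4, 0.5, 0.3]
opening: 0.0851
grasp_force: 0.0
```

>>> arm_command --pt "0 0 0 0" --pt "0 0 0 0" --pt "0 0 0 0" --pt "0 0 0 0" --pt "0 0 0 0"

```text
time: 23.85
ee_pos: [0.4047, 0.2061, 0.2006]
tcp_rot: [-180.0, 0.0, 100.9]
wrist_force: [0.2, -0.2, 0.5]
opening: 0.0849
grasp_force: 0.0
```

Run:
```python
from h import *
p=pose();print(p)
c=see("wrist","pics/w3.png")
see("top","pics/t3.png")
```

```text
[  0.40465797   0.20606427   0.20063087 100.94202777]
tray [659.2  97.   39.8  97.7  78.8] (483, 323, 88, 52)
white (472, 92, 132, 133) z4 [598.2 294.4 121.8 121.7  58.5] z24 [586.  293.6 114.6 114.5  58.5] z32 [581.1 293.2 111.8 111.7  58.5]
white (289, 173, 62, 89) z4 [405.7 200.7  59.8  89.7  10.9] z24 [404.9 205.4  56.3  84.4  10.9] z32 [404.5 207.3  54.8  82.3  10.9]
white (0, 269, 36, 137) z4 [101.8  -6.  179.8  37.8  85.6] z24 [118.8  10.9 169.2  35.6  85.6] z32 [125.6  17.6 165.   34.7  85.6]
white (305, 369, 50, 48) z4 [459.5  -5.4  63.5  58.9  58.1] z24 [455.4  11.4  59.7  55.4  58.1] z32 [453.8  18.2  58.2  54.   58.1]
white (492, 346, 56, 31) z4 [666.4  80.9  32.8  71.2  67.4] z24 [650.1  92.6  30.9  67.   67.4] z32 [643.7  97.3  30.1  65.3  67.4]
white (623, 384, 17, 46) z4 [815.8  42.6  18.5  68.4  26.2] z24 [790.7  56.6  17.5  64.4  26.2] z32 [780.7  62.2  17.   62.8  26.2]
violet [654.8  70.5  42.5  54.9  89. ] (272, 161, 24, 29)
mat [ 597.5 -303.1  112.2   82.7   81. ] (449, 186, 61, 47)
tray [637.5 -12.7 263.6  95.1  78.7] (258, 160, 141, 67)
white (0, 0, 640, 124) 
[... 178 characters left out ...]
(0, 109, 205, 371) z4 [409.5 554.3 826.  301.1  30.3] z24 [407.6 542.3 807.8 294.5  30.3] z32 [406.8 537.6 800.5 291.8  30.3]
white (536, 67, 104, 154) z4 [ 731.  -583.1  281.3  211.7   17.2] z24 [ 722.  -570.   275.2  207.    17.2] z32 [ 718.4 -564.8  272.7  205.1   17.2]
white (339, 64, 141, 95) z4 [ 819.  -182.9  194.   260.6    6.7] z24 [ 808.  -178.6  189.7  254.8    6.7] z32 [ 803.7 -176.9  188.   252.5    6.7]
white (587, 249, 53, 108) z4 [ 417.7 -532.9   96.4  201.    80.2] z24 [ 415.6 -520.9   94.3  196.6   80.2] z32 [ 414.7 -516.2   93.4  194.8   80.2]
white (136, 196, 58, 53) z4 [590.  298.5 112.6  95.4  34.3] z24 [584.1 292.2 110.1  93.3  34.3] z32 [581.7 289.6 109.1  92.4  34.3]
```

View pics/w3.png

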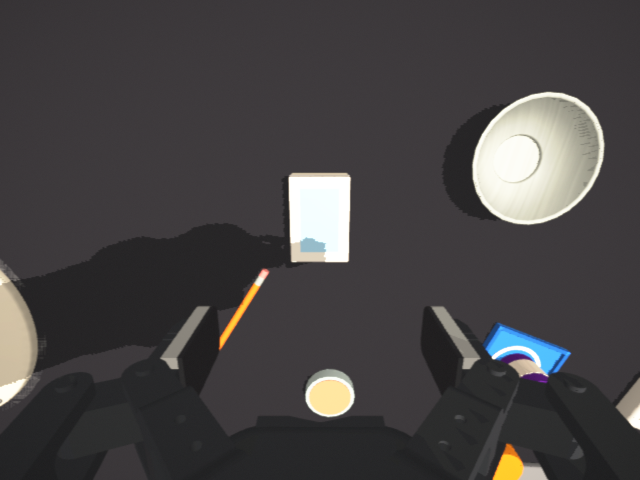

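View pics/t3.png

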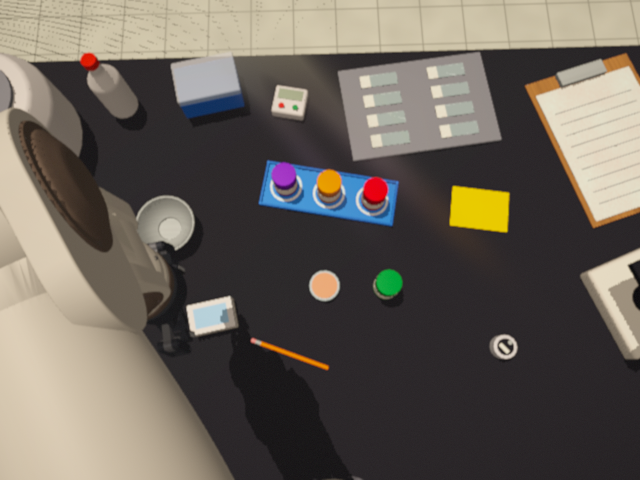

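The wrist view shows the box at (320,218), square to the gripper, and the top view shows all three jars standing in their circles. Next I'll grip the box.

>>> arm_command --pt "0 0 0.035 0" --pt "0 0 0.075 0" --pt "0 0 0.115 0" --pt "0 0 0.15 0" --pt "0 0 0.175 0"

```text
time: 24.45
ee_pos: [0.4034, 0.2059, 0.0233]
tcp_rot: [-179.9, 0.0, 101.0]
wrist_force: [-0.2, 0.3, 0.7]
opening: 0.0851
grasp_force: 0.0
```

>>> arm_command --pt "0 0 0.007 0" --pt "0 0 0.012 0" --pt "0 0 0.015 0" --pt "0 0 0.017 0" --pt "0 0 0.017 0"

```text
time: 24.95
ee_pos: [0.4047, 0.2067, 0.0095]
tcp_rot: [179.9, -0.0, 101.0]
wrist_force: [-0.4, -0.2, 0.6]
opening: 0.0852
grasp_force: 0.0
```

>>> arm_command --pt "0 0 0 0" --pt "0 0 0 0" --pt "0 0 0 0" --pt "0 0 0 0" --pt "0 0 0 0" --hand 0.04

```text
time: 25.45
ee_pos: [0.4046, 0.2067, 0.0093]
tcp_rot: [180.0, -0.0, 101.0]
wrist_force: [0.1, 0.1, 5.4]
opening: 0.0537
grasp_force: 32.8
```

>>> arm_command --pt "0 0 0 0" --pt "0 0 0 0" --pt "0 0 0 0" --pt "0 0 0 0" --pt "0 0 0 0"

```text
time: 25.95
ee_pos: [0.4046, 0.2066, 0.0093]
tcp_rot: [180.0, -0.0, 101.0]
wrist_force: [-0.4, -0.2, 5.2]
opening: 0.053
grasp_force: 32.8
```

>>> arm_command --pt "0 0 -0.01 0" --pt "0 0 -0.03 0" --pt "0 0 -0.06 0" --pt "0 0 -0.09 0" --pt "0 0 -0.112 0"

```text
time: 26.45
ee_pos: [0.4043, 0.2066, 0.123]
tcp_rot: [179.9, -0.0, 101.0]
wrist_force: [0.9, 0.9, -2.3]
opening: 0.0534
grasp_force: 32.2
```

>>> arm_command --pt "-0.02 0.0035 0 0" --pt "-0.055 0.0095 0 0" --pt "-0.095 0.0165 0 0" --pt "-0.14 0.0245 0 0" --pt "-0.185 0.0325 0 0"

```text
time: 26.95
ee_pos: [0.4716, 0.0295, 0.1212]
tcp_rot: [180.0, -0.0, 101.0]
wrist_force: [1.8, 0.4, -1.0]
opening: 0.0534
grasp_force: 32.2
```

>>> arm_command --pt "-0.045 0.008 0 0" --pt "-0.09 0.016 0 0" --pt "-0.135 0.024 0 0" --pt "-0.175 0.031 0 0" --pt "-0.21 0.037 0 0"

```text
time: 27.45
ee_pos: [0.548, -0.1702, 0.1208]
tcp_rot: [-180.0, -0.0, 100.9]
wrist_force: [0.9, 0.8, -1.3]
opening: 0.0531
grasp_force: 32.2
```

>>> arm_command --pt "-0.032 0.0055 0 0.07" --pt "-0.064 0.011 0 0.14" --pt "-0.096 0.0165 0 0.21" --pt "-0.125 0.022 0 0.28" --pt "-0.142 0.025 0 0.349"

```text
time: 27.95
ee_pos: [0.5996, -0.3045, 0.1203]
tcp_rot: [-179.9, -0.0, 80.8]
wrist_force: [-0.8, 0.3, -2.4]
opening: 0.0536
grasp_force: 32.2
```

>>> arm_command --pt "0 0 0 0" --pt "0 0 0 0" --pt "0 0 0 0" --pt "0 0 0 0" --pt "0 0 0 0"

```text
time: 28.45
ee_pos: [0.5995, -0.3019, 0.1211]
tcp_rot: [180.0, 0.0, 81.1]
wrist_force: [0.1, 0.1, -1.9]
opening: 0.0535
grasp_force: 32.3
```

Run:
```python
from h import *
p=pose();print(p,bot.get_obs()["opening"])
c=see("wrist","pics/w4.png")
print(move(p,[.599,-.3027,.12,81]))
```

```text
[ 0.59946951 -0.30194151  0.12114813 81.06801488] 0.0535365178763508
mat [ 604.5 -269.8   38.3   79.4   81. ] (265, 168, 108, 52)
white (246, 236, 149, 181) z4 [ 587.4 -387.6  172.6  116.6   81.3] z24 [ 589.3 -375.3  159.4  107.6   81.3] z32 [ 590.  -370.3  154.1  104.1   81.3]
white (539, 352, 101, 114) z4 [ 844.3 -502.1   60.3  153.4   40.7] z24 [ 826.4 -480.9   55.7  141.6   40.7] z32 [ 819.3 -472.5   53.8  136.9   40.7]
white (581, 94, 43, 119) z4 [ 812.2 -274.2   27.8   79.2    6.7] z24 [ 796.8 -270.6   25.7   73.1    6.7] z32 [ 790.6 -269.2   24.8   70.7    6.7]
white (515, 113, 48, 116) z4 [ 767.7 -279.6   28.2   79.7    6.8] z24 [ 755.7 -275.6   26.1   73.6    6.8] z32 [ 750.9 -274.    25.2   71.1    6.8]
white (445, 420, 61, 60) z4 [ 704.  -542.6   38.8   96.4   25.7] z24 [ 697.  -518.4   35.9   89.    25.7] z32 [ 694.1 -508.7   34.7   86.1   25.7]
white (258, 221, 126, 9) z4 [ 602.4 -293.4    6.3   95.9   81. ] z24 [ 603.1 -288.4    5.8   88.6   81. ] z32 [ 603.4 -286.3    5.6   85.6   81. ]
[-0.0008 -0.0003  0.0011  0.0012]
```

View pics/w4.png

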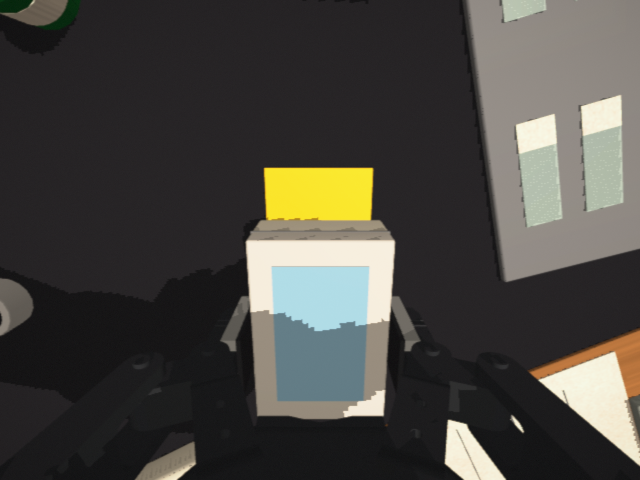

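The mat shows evenly on both sides (columns 265–373), and the box is about 1.5 mm off along the long side. I'll correct that while lowering.

>>> arm_command --pt "-0.001 0 0.035 0" --pt "-0.0015 0 0.065 0" --pt "-0.0015 0 0.085 0" --pt "-0.0015 0 0.1 0" --pt "-0.0015 0 0.1085 0"

```text
time: 29.0
ee_pos: [0.5988, -0.3037, 0.0118]
tcp_rot: [-179.9, -0.0, 81.0]
wrist_force: [-20.2, 8.5, 41.2]
opening: 0.0532
grasp_force: 37.9
```

>>> arm_command --pt "0 0 0 0" --pt "0 0 0 0" --pt "0 0 0 0" --pt "0 0 0 0" --pt "0 0 0 0"

```text
time: 29.5
ee_pos: [0.5994, -0.3042, 0.0125]
tcp_rot: [180.0, 0.0, 81.0]
wrist_force: [0.3, 0.6, -2.3]
opening: 0.0536
grasp_force: 32.9
```

>>> arm_command --pt "0 0 0 0" --pt "0 0 0 0" --pt "0 0 0 0" --pt "0 0 0 0" --pt "0 0 0 0" --hand 0.085

```text
time: 30.0
ee_pos: [0.5993, -0.3041, 0.0124]
tcp_rot: [180.0, 0.0, 81.0]
wrist_force: [-0.0, -0.2, -0.2]
opening: 0.0851
grasp_force: 0.0
```

>>> arm_command --pt "0 0 -0.02 0" --pt "0 0 -0.055 0" --pt "0 0 -0.1 0" --pt "0 0 -0.145 0" --pt "0 0 -0.188 0"

```text
time: 30.5
ee_pos: [0.599, -0.304, 0.2025]
tcp_rot: [180.0, 0.0, 81.0]
wrist_force: [0.2, -0.5, -0.5]
opening: 0.0847
grasp_force: 0.0
```

>>> arm_command --pt "-0.005 -0.025 0 0" --pt "-0.014 -0.067 0 0" --pt "-0.023 -0.112 0 0" --pt "-0.032 -0.157 0 0" --pt "-0.041 -0.2 0 0"

```text
time: 31.0
ee_pos: [0.3935, -0.313, 0.2003]
tcp_rot: [180.0, 0.0, 81.0]
wrist_force: [0.3, -0.5, 0.8]
opening: 0.0849
grasp_force: 0.0
```

>>> arm_command --pt "-0.007 -0.035 0 0" --pt "-0.011 -0.055 0 0" --pt "-0.012 -0.059 0 0" --pt "-0.012 -0.059 0 0" --pt "-0.012 -0.059 0 0"

```text
time: 31.5
ee_pos: [0.336, -0.316, 0.2002]
tcp_rot: [180.0, -0.0, 81.0]
wrist_force: [0.2, -0.5, -0.2]
opening: 0.085
grasp_force: 0.0
```

Run:
```python
from h import *
p=pose();print(p)
c=see("wrist","pics/w5.png");see("top")
```

```text
[ 0.33597923 -0.31601401  0.200231   81.02049534]
mat [ 599.1 -305.1  108.9   79.6   81. ] (539, 98, 101, 119)
white (579, 113, 61, 95) z4 [ 625.8 -311.    86.9   60.1   81. ] z24 [ 609.5 -306.9   81.8   56.5   81. ] z32 [ 603.  -305.3   79.7   55.1   81. ]
white (327, 356, 114, 74) z4 [ 376.8 -558.4  138.1   79.7   23.3] z24 [ 375.1 -539.7  130.    75.    23.3] z32 [ 374.5 -532.3  126.7   73.1   23.3]
white (550, 327, 90, 107) z4 [ 623.6 -577.9   98.1  152.6    6.3] z24 [ 607.3 -558.1   92.3  143.6    6.3] z32 [ 600.9 -550.1   90.   140.     6.3]
white (297, 195, 45, 47) z4 [ 335.3 -321.6   44.9   44.3   29.2] z24 [ 336.1 -316.9   42.3   41.7   29.2] z32 [ 336.4 -315.    41.2   40.6   29.2]
violet [654.8  70.5  42.5  54.9  89. ] (272, 161, 24, 29)
mat [ 597.4 -303.1  112.3   82.1   80.6] (449, 186, 61, 47)
tray [637.5 -12.7 263.6  95.1  78.7] (258, 160, 141, 67)
white (0, 0, 640, 169) z4 [8.8140e+02 1.0000e-01 1.3711e+03 3.8470e+02 8.8200e+01] z24 [8.6910e+02 3.0000e-01 1.3409e+03 3.7620e+02 8.8200e+01] z32 [8.6410e+02 4.0000e-01 1.3288e+03 3.7280e+02 8.8200e+01]
white (339, 61, 155, 98) z4 [ 820.9 -194.4  195.   284.1    6.8] z24 [ 809.9 -189.9  190.7  277.9    6.8] z32 [ 805.5 -188.1  189.   275.4    6.8]
white (536, 67, 104, 154) z4 [ 731.  -583.1  281.3  211.7   17.2] z24 [ 722.  -570.   275.2  207.    17.2] z32 [ 718.4 -564.8  272.7  205.1   17.2]
white (135, 196, 59, 57) z4 [585.4 305.2 112.4 111.2  44.9] z24 [579.6 298.7 109.9 108.7  44.9] z32 [577.2 296.1 108.9 107.8  44.9]
white (587, 249, 53, 91) z4 [ 425.8 -557.   146.9  112.4   11.6] z24 [ 423.5 -544.5  143.6  109.9   11.6] z32 [ 422.6 -539.5  142.4  108.9   11.6]
white (462, 187, 45, 33) z4 [ 609.2 -313.3   83.8   57.7   81. ] z24 [ 602.9 -306.1   81.9   56.5   81. ] z32 [ 600.4 -303.3   81.2   55.9   81. ]
```

View pics/w5.png

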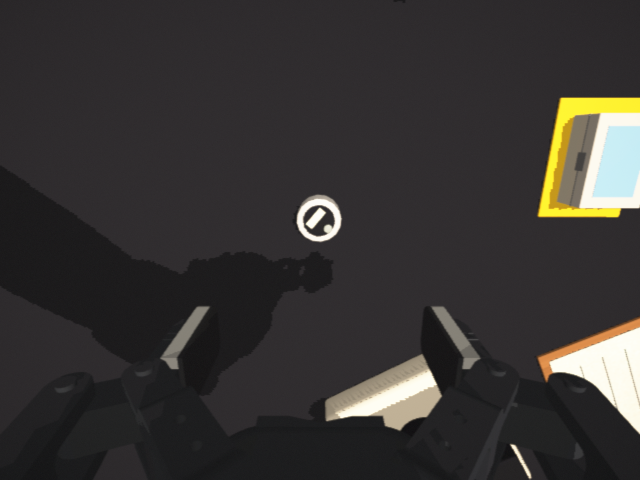

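The counter is at (319,218) and face up, with its centre at about (.336,−.317). The box sits centred on the mat.

>>> arm_command --pt "-0.0005 0 0.035 0" --pt "-0.0005 0 0.075 0" --pt "-0.0005 0 0.115 0" --pt "-0.0005 0 0.15 0" --pt "-0.0005 0 0.175 0"

```text
time: 32.1
ee_pos: [0.335, -0.3155, 0.0225]
tcp_rot: [-179.9, -0.1, 81.1]
wrist_force: [-0.1, 0.7, 0.5]
opening: 0.0849
grasp_force: 0.0
```

>>> arm_command --pt "0 0 0.01 0" --pt "0 0 0.016 0" --pt "0 0 0.02 0" --pt "0 0 0.022 0" --pt "0 0 0.022 0"

```text
time: 32.6
ee_pos: [0.3355, -0.3168, 0.004]
tcp_rot: [179.9, 0.0, 81.0]
wrist_force: [0.6, -0.3, -0.5]
opening: 0.0855
grasp_force: 0.0
```

>>> arm_command --pt "0 0 0 0" --pt "0 0 0 0" --pt "0 0 0 0" --pt "0 0 0 0" --pt "0 0 0 0" --hand 0.03

```text
time: 33.1
ee_pos: [0.3353, -0.3166, 0.0038]
tcp_rot: [180.0, 0.0, 81.0]
wrist_force: [-0.9, 1.9, 5.3]
opening: 0.0411
grasp_force: 30.4
```

>>> arm_command --pt "0 0 0 0" --pt "0 0 0 0" --pt "0 0 0 0" --pt "0 0 0 0" --pt "0 0 0 0"

```text
time: 33.6
ee_pos: [0.3353, -0.3166, 0.0038]
tcp_rot: [180.0, 0.0, 81.0]
wrist_force: [-1.2, 1.3, 5.3]
opening: 0.0409
grasp_force: 30.4
```

>>> arm_command --pt "0 0 -0.01 0" --pt "0 0 -0.03 0" --pt "0 0 -0.06 0" --pt "0 0 -0.09 0" --pt "0 0 -0.11 0"

```text
time: 34.1
ee_pos: [0.3354, -0.3167, 0.1158]
tcp_rot: [179.9, 0.1, 81.0]
wrist_force: [0.3, -0.8, -0.9]
opening: 0.0408
grasp_force: 30.6
```

Run:
```python
from h import *
p=pose();print(p,bot.get_obs()["opening"],move(p,[.5995,-.3042,p[2],81]))
c=see("top","pics/t6.png")
for b in blobs(c["img"],(90,20,120),(110,110,255),60):
  P=rect(c,b,.035)
  if abs(P[0]-600)<60: print(P)
```

```text
[ 0.33535624 -0.31668805  0.11579797 81.0045255 ] 0.040801294102651625 [ 5.360e-02  2.589e-01 -0.000e+00  1.000e-04]
violet [654.8  70.5  42.5  54.9  89. ] (272, 161, 24, 29)
mat [ 597.5 -303.1  112.1   82.3   80.9] (449, 186, 61, 47)
tray [637.3 -12.6 263.7  95.2  78.6] (258, 160, 141, 67)
white (0, 0, 640, 169) z4 [8.8140e+02 1.0000e-01 1.3711e+03 3.8470e+02 8.8200e+01] z24 [8.6910e+02 3.0000e-01 1.3409e+03 3.7620e+02 8.8200e+01] z32 [8.6410e+02 4.0000e-01 1.3288e+03 3.7280e+02 8.8200e+01]
white (339, 58, 161, 101) z4 [ 821.8 -199.5  195.2  295.     6.9] z24 [ 810.8 -194.9  190.9  288.5    6.9] z32 [ 806.4 -193.   189.2  285.9    6.9]
white (536, 67, 104, 154) z4 [ 731.  -583.1  281.4  211.7   17.2] z24 [ 722.  -570.   275.2  207.    17.2] z32 [ 718.4 -564.8  272.7  205.1   17.2]
white (570, 394, 70, 86) z4 [ 149.2 -509.5   87.3  196.8   45.2] z24 [ 153.  -498.1   85.4  192.4   45.2] z32 [ 154.5 -493.5   84.6  190.7   45.2]
white (135, 196, 59, 57) z4 [585.4 305.2 112.4 111.2  44.9] z24 [579.6 298.7 109.9 108.7  44.9] z32 [577.2 296.1 108.9 107.8  44.9]
white (568, 249, 72, 94) z4 [ 438.3 -505.5   59.8  230.    43.8] z24 [ 435.7 -494.1   58.5  225.    43.8] z32 [ 434.7 -489.6   58.   223.    43.8]
[ 599.7 -303.7   58.2   33.7   80.8]
```

>>> arm_command --pt "0.005 0.025 0 0" --pt "0.0135 0.065 0 0" --pt "0.0225 0.109 0 0" --pt "0.0315 0.152 0 0" --pt "0.0405 0.196 0 0"

```text
time: 34.65
ee_pos: [0.5365, -0.3067, 0.113]
tcp_rot: [-180.0, -0.0, 81.0]
wrist_force: [0.8, -0.1, -0.0]
opening: 0.0405
grasp_force: 30.7
```

>>> arm_command --pt "0.007 0.035 0 0" --pt "0.011 0.053 0 0" --pt "0.013 0.063 0 0" --pt "0.013 0.063 0 0" --pt "0.013 0.063 0 0"

```text
time: 35.15
ee_pos: [0.5985, -0.3042, 0.1132]
tcp_rot: [-180.0, -0.0, 81.0]
wrist_force: [-0.1, 0.4, -0.6]
opening: 0.0411
grasp_force: 30.7
```

>>> arm_command --pt "0 0 0.02 0" --pt "0 0 0.04 0" --pt "0 0 0.055 0" --pt "0 0 0.063 0" --pt "0 0 0.067 0"

```text
time: 35.65
ee_pos: [0.5986, -0.3042, 0.0458]
tcp_rot: [-180.0, -0.0, 81.0]
wrist_force: [-0.6, -0.1, -1.2]
opening: 0.0409
grasp_force: 30.7
```

Run:
```python
from h import *
p=pose();print(p,bot.get_obs()["opening"],move(p,[.5995,-.304,.039,81]))
c=cam("wrist");cv2.imwrite("pics/w7.png",c["img"])
```

```text
[ 5.98557675e-01 -3.04175489e-01  4.58328025e-02  8.09778102e+01] 0.04087787961125963 [ 0.0003  0.0009  0.0068 -0.0004]
```

View pics/w7.png

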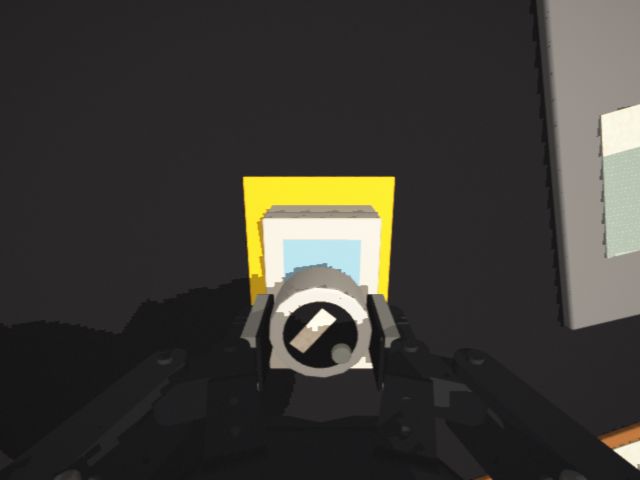

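The counter hangs over the box, centred at column 320 against the box's 264–380 at column 322. I'll lower the last 7 mm gently and release.

>>> arm_command --pt "0 0.0005 0.002 0" --pt "0 0.0005 0.004 0" --pt "0 0.0005 0.0055 0" --pt "0 0.0005 0.0065 0" --pt "0 0.0005 0.007 0"

```text
time: 36.2
ee_pos: [0.5998, -0.3042, 0.0393]
tcp_rot: [180.0, 0.0, 81.0]
wrist_force: [0.2, 0.3, -0.7]
opening: 0.0407
grasp_force: 30.7
```

>>> arm_command --pt "0 0 0 0" --pt "0 0 0.0003 0" --pt "0 0 0.0005 0" --pt "0 0 0.0005 0" --pt "0 0 0.0005 0"

```text
time: 36.7
ee_pos: [0.5998, -0.3042, 0.0389]
tcp_rot: [180.0, 0.0, 81.0]
wrist_force: [-0.2, 0.2, 0.7]
opening: 0.0409
grasp_force: 30.9
```

>>> arm_command --pt "0 0 0 0" --pt "0 0 0 0" --pt "0 0 0 0" --pt "0 0 0 0" --pt "0 0 0 0" --hand 0.085

```text
time: 37.2
ee_pos: [0.5998, -0.3042, 0.0388]
tcp_rot: [180.0, 0.0, 81.0]
wrist_force: [-0.1, -0.4, 0.5]
opening: 0.0851
grasp_force: 0.0
```

>>> arm_command --pt "0 0 -0.015 0" --pt "0 0 -0.045 0" --pt "0 0 -0.085 0" --pt "0 0 -0.125 0" --pt "0 0 -0.16 0"

```text
time: 37.7
ee_pos: [0.5997, -0.3041, 0.2025]
tcp_rot: [179.9, 0.0, 81.0]
wrist_force: [1.2, -0.2, -0.1]
opening: 0.0851
grasp_force: 0.0
```

>>> arm_command --pt "0 -0.03 0 0" --pt "0 -0.07 0 0" --pt "0 -0.11 0 0" --pt "0 -0.14 0 0" --pt "0 -0.15 0 0"

```text
time: 38.2
ee_pos: [0.4495, -0.2804, 0.2008]
tcp_rot: [179.9, 0.1, 81.0]
wrist_force: [0.5, -0.6, 1.0]
opening: 0.0847
grasp_force: 0.0
```

Run:
```python
from h import *
print(pose())
a=cam("top")["img"][140:380,230:550];b=cam("scene")["img"][150:350,120:440]
cv2.imwrite("pics/f.png",np.vstack([cv2.resize(a,None,fx=1.5,fy=1.3),cv2.resize(b,None,fx=1.5,fy=1.4)]))
```

```text
[ 0.44953094 -0.28040934  0.20083942 80.95698303]
```

View pics/f.png

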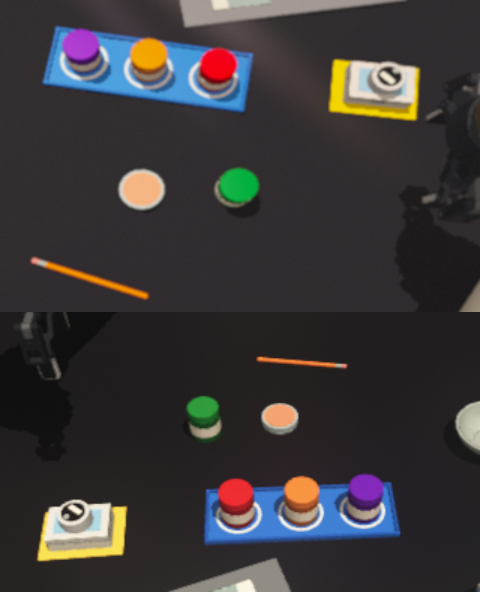

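The crops show the jars standing in their circles (violet nearest the bowl), the box on the mat and the counter on top of it. The green jar and the Petri dish haven't moved. I'm handing the job in.

```bash
python3 -c "
from workcell import bot
print(bot.job_done())"
```

```text
the job is handed in; nothing more can be done
None
```

The job is handed in at about 38 s: the three jars stand in their circles in the order asked, the slide box lies centred on the mat with the counter face up on top, everything is released, and the green jar and Petri dish were left alone.

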